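Clamp the doming block with the capstan clamp

ROBOT

A 6-joint arm with a two-finger parallel gripper is mounted at the origin on a cart in front of the work surface, level with it; the furniture and walls round the work are solid. World frame = base frame: x ahead of the robot, y to its left, z up, the work surface at z = 0. Lengths are in m, angles in rad, forces in N, time in s.
With the tool pointing down it reaches from about 0.25 to 0.775 m from the base axis. Payload 4 kg.
Tool frame: the origin (TCP) lies midway between the tips of the shut fingers; the grasp point (between the pads) lies 19 mm behind it; z points along the fingers, y is the line along which they close (so a half turn about z gives the same grasp; the last joint's range is limited). The gripper opens to 94 mm and grips with 3 to 60 N. Pads are 16 mm wide; open, the fingers measure 119 mm over their backs; the gripper's body (75 mm by 177 mm) begins 78 mm behind the grasp point.
Start: joints at [1.216, 0.087, 1.371, -0, 1.684, -0.103], TCP at [0.137, 0.533, 0.206] pointing down, gripper open.
Joint ranges: [-3.1, 3.1], [-0.76, 2.03], [0.27, 2.55], [-1.08, 4.22], [0.17, 2.65], [-2.57, 2.57]. Speed limits (rad/s): [2.79, 2.79, 3.14, 3.14, 3.14, 3.14].

INTERFACE

Orientations are given as [roll, pitch, yaw] about the fixed x, y, z axes, in that order (R = Rz(yaw) Ry(pitch) Rx(roll)).
In Python, from bench import robot gives the robot as it stands.
- The arm moves only by the tool servo_tool, never from a script. Its argument "moves" is a list of rows, each a list of 5 numbers: the shift along the tool's x, y, z in units of 25 mm (1.0 is 25 mm), then the turn about the tool's z in units of 6 degrees (1.0 is 6 degrees), then the closure, from 0 (fully open) to 1 (shut). In form: [[dx, dy, dz, yaw, gripper], ...]. A call has 1 to 10 rows; each row is the pose to reach, as a shift and turn from the pose commanded when the call began, along the tool's axes at that moment; what a row does not reach only later rows make up. A row lasts 1/12 s, in which the tool goes at most 41.7 mm and 7.16 degrees, less where a joint would pass 70% of its speed; a pose out of reach is approached as far as the arm can. A call with a gripper value outside its range is refused whole. The fingers move at their own pace and stop on an object; the grip force is fixed at half the most. Time passes only in rows, so rows that repeat a pose let the fingers close. It gives the time, the measured TCP pose, the force, the opening and the grip force at its end, in the units of the state.
- robot.get_obs(): the state, without advancing time (a new reading comes with each control period).
- robot.snapshot(name): name is "scene" or "side" or "wrist"; returns a dict with "image" (420x560x3 uint8, blue, green, red), "fx", "fy", "cx", "cy" (pixels), "eye" and "orientation" of the camera in the world; the wrist camera has in their place "T_tool_cam" (4x4, takes a point from camera to tool coordinates, whose origin is the TCP and whose axes are the flange's). Camera axes: x right, y down, z forward; pixel columns grow to the right and rows downward; lengths in m; the calibration is good to about 2 mm. A picture is of the moment at which its call begins: read the wrist's pose just before it. There is no depth.
- robot.close_job(): hands the job in; it is judged then, once.
The state is a dict: "time": time; "joint_positions": joint angles; "qvel": joint speeds; "joint_torque": joint torques, N m; "tool_pos": TCP position; "ee_rot": TCP orientation; "wrist_force": force on the tool from outside, world axes, zero at the start; "wrist_torque": the same for the moment, N m; "width": finger opening in m; "finger_force": force on a finger pad.
Only numpy, scipy, OpenCV 4.12 (cv2) and the standard library are available. Lean on these libraries where they do the work, as an engineer would, in place of code of your own. Each camera call takes 0.05 s, during which the arm holds its last target. There are 200 camera calls.

TASK

Stand the small brass doming block on the bed of the blue bench clamp, squarely and centrally between its two jaws, and let go. Then close the sliding jaw by pushing the capstan's spokes gently round clockwise, one after another, never the jaw itself, until you feel the block pinched firmly between both jaws but not overtightened. Leave the vial, pliers and stone where they are.

Things in the scene. Friction and masses are not known exactly. Their poses are not given: they have to be found in the camera images.
- vise: blue rack-and-pinion bench clamp, fixed. Base plate 90 mm wide (x), y from +50 to -235, 15 mm thick. Origin on the bench top under the vertical capstan axis; z up; -y runs along the clamp from the capstan to the far jaw. Round blue housing under the capstan: radius 36 mm, top at 60 mm. Steel bed 60 mm wide, y -90 to -230, top at 25 mm.
- hub (a point): on the capstan axis at the spokes' centre line, 80 mm above the bench. Steel hub of radius 22 mm, top at 96 mm. Four straight level steel spokes, 90 degrees apart, 10 mm thick, end in black balls of radius 9.5 mm centred 86 mm from the axis. With the joint at 0 they point along the clamp's +x, +y, -x and -y.
- capstan (a joint): turn of the capstan about its vertical axis, rad, 0 to 4.6, growing clockwise seen from above, which closes the jaw by 10 mm per rad, no play. Bearing drag about 0.25 N m (3.6 N pushed at 70 mm from the axis) keeps it, and a grip up to 25 N, where it is left. Each 10 N of grip on the block adds 0.1 N m: at 70 mm, 5.3 N gives 12 N grip, 6.4 N 20 N, 9 N 40 N.
- jaw: sliding jaw: steel plate 50 mm wide (x), 26 to 62 mm above the bench, on stiff springs (12 N per mm) before the blue rack carriage, 26 mm thick in all. Origin in the middle of its clamping face; closes along the clamp's -y, slides the block along the bed (under 8 N) to the far jaw. A firm grip is over 12 N on the block; over 45 N is overtightened.
- block: doming block: brass-coloured cube 46 x 46 x 45 mm with round black hollows in its top, loose, 0.3 to 0.6 kg. Origin at the centre of its underside, z up. It stands upright on the bench at the start, left of the clamp.
- bed (a point): place for the block, on the bed's top (25 mm up), 146 mm from the capstan axis along the clamp's -y; axes as the clamp's. With the joint at 0 the sliding jaw's face is 40 mm away on the capstan side (10 mm less per rad). The far jaw, equally wide and high, is bolted in a slot on the other side: its face is 35 to 45 mm away, setting not measured.
- vial: bystander: closed vial with a purple body and black cap, 27 mm across, 60 mm high, loose; origin at the centre of its underside
- pliers: bystander: blue-handled pliers lying flat, 143 x 48 x 13 mm, loose; origin at the centre of the underside
- stone: bystander: pale rough stone, 51 x 50 x 36 mm, loose; origin at the centre of its underside
Things that resemble listed ones, but are neither listed nor needed, are in the scene too. What is shaped like the block but green is not meant.

How it is judged:
By the outcome, as a careful person would: the job done as asked, in the order asked, and still so for the second after the job is handed in, with the robot touching nothing.
It also fails if it takes over 72 s, if anything falls off the work surface, if the arm or the gripper's body presses on something with over 40 N, if the wrist force passes 120 N, or if a joint passes its speed limit or range.

## Working session

There is one attempt and no reset: what is moved stays moved. The work goes in short steps, Python scripts to look and compute and a tool call to move; the robot and the scene stay as the last step left them, time stands still between calls to the robot, and variables do not carry over. Pictures are saved under pics/ and viewed, at most 10 in all, crops included, and the job is handed in when it is done.

Besides the shell and the picture viewer there is one more tool, called after "Call:" as name(argument=value, ...) on one line, values as JSON. servo_tool: Moves the arm, as the interface text tells. Its arguments: {"type":"object","properties":{"moves":{"type":"array"}},"required":["moves"]}

```bash
mkdir -p pics; ls; cat > h.py <<'E'
import numpy as np, cv2
from scipy.spatial.transform import Rotation as R
from bench import robot
def cam(s):
    o=np.array(s["orientation"]); 
    return (o if o.shape==(3,3) else R.from_euler('xyz',o).as_matrix() if o.size==3 else None), np.array(s["eye"])
def ray(s,u,v,z):
    M,e=cam(s); d=M@np.array([(u-s["cx"])/s["fx"],(v-s["cy"])/s["fy"],1.]); return e+d*(z-e[2])/d[2]
E
python3 - <<'E'
from h import *
import pickle
for n in("scene","side"):
    s=robot.snapshot(n); print(n,{k:np.round(v,4).tolist() for k,v in s.items() if k!="image"})
    cv2.imwrite(f"pics/{n}0.png",s["image"]); pickle.dump(s,open(f"{n}0.pkl","wb"))
o=robot.get_obs(); print({k:np.round(v,3).tolist() for k,v in o.items()})
E
```

```text
pics
scene {'fx': 511.8485, 'fy': 511.8485, 'cx': 272.8835, 'cy': 201.703, 'eye': [-0.0242, -0.8357, 0.9426], 'orientation': [-2.2929, -0.0185, -0.5112]}
side {'fx': 503.6389, 'fy': 503.6389, 'cx': 279.3211, 'cy': 206.217, 'eye': [-0.0456, 1.2838, 0.7301], 'orientation': [-2.0277, 0.0075, -2.7565]}
{'time': 0.1, 'joint_positions': [1.216, 0.088, 1.372, 0.0, 1.684, -0.103], 'qvel': [0.0, -0.003, -0.003, -0.002, -0.0, 0.0], 'joint_torque': [0.002, -34.125, -30.33, 0.072, 0.03, -0.0], 'tool_pos': [0.137, 0.532, 0.204], 'ee_rot': [-3.14, -0.0, 2.89], 'wrist_force': [0.279, -0.44, -0.061], 'wrist_torque': [0.035, -0.028, -0.05], 'finger_force': 0.0, 'width': 0.094}
```

View pics/scene0.png

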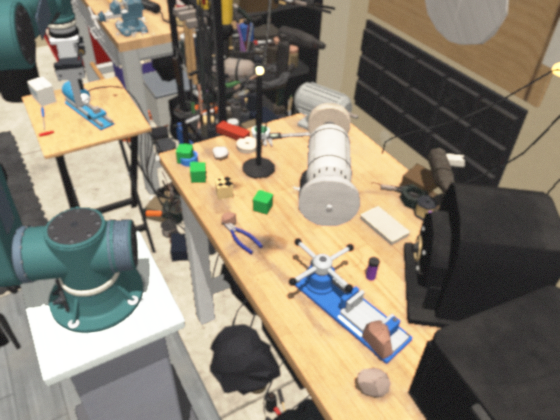

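View pics/side0.png

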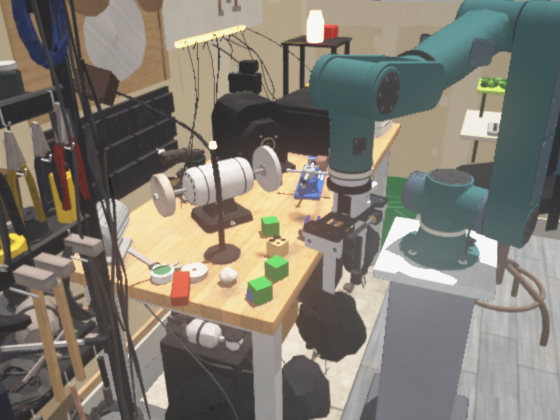

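Scene view: brass block about (224,188), hub (322,264), vial (372,268), pliers (243,238), and stone (373,382). There is also something brown near the far jaw at (379,337). I'll zoom in there.

```bash
python3 - <<'E'
from h import *
import pickle
s=pickle.load(open("scene0.pkl","rb")); im=s["image"]
a=cv2.resize(im[225:405,270:420],None,fx=3.3,fy=3.3,interpolation=cv2.INTER_CUBIC)
b=cv2.resize(im[165:215,190:260],None,fx=4,fy=4,interpolation=cv2.INTER_CUBIC)
c=np.zeros((a.shape[0],a.shape[1]+b.shape[1],3),np.uint8); c[:,:a.shape[1]]=a; c[:b.shape[0],a.shape[1]:]=b
cv2.imwrite("pics/crop0.png",c); print(c.shape)
print("hub",ray(s,322,264,.096),"block top",ray(s,224,183,.045),"brown",ray(s,379,337,.06),"stone",ray(s,373,382,.018),"vial",ray(s,372,268,.03))
E
```

```text
(594, 775, 3)
hub [ 0.45366052 -0.23703484  0.096     ] block top [0.40799981 0.17688842 0.045     ] brown [ 0.46725723 -0.43018781  0.06      ] stone [ 0.41596166 -0.48709355  0.018     ] vial [ 0.58824561 -0.25713896  0.03      ]
```

View pics/crop0.png

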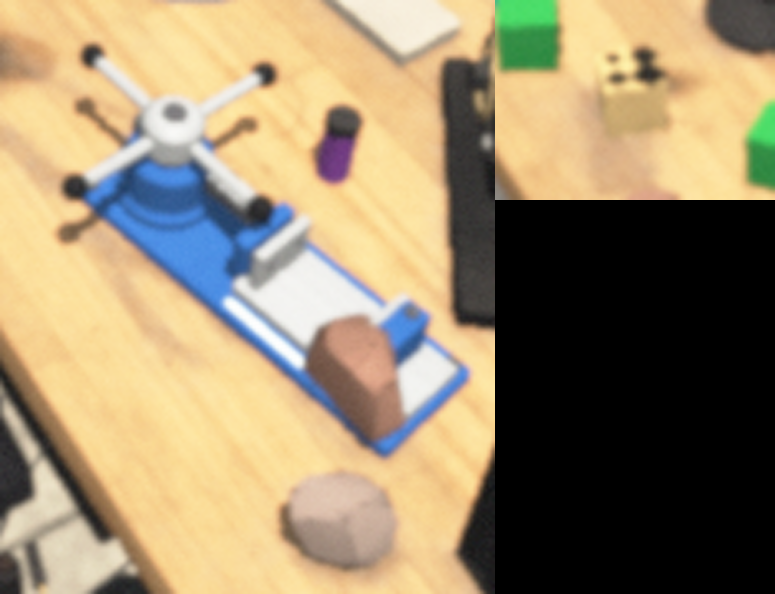

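```bash
python3 - <<'E'
from h import *
import pickle
s=pickle.load(open("scene0.pkl","rb")); im=s["image"]
P=np.array([ray(s,270+u/3.3,225+v/3.3,.08)[:2] for u,v in [(92,55),(265,73),(260,210),(75,187)]])
print(P.round(4).tolist(),P.mean(0)); d=P-P.mean(0); print(np.hypot(*d.T),np.degrees(np.arctan2(d[:,1],d[:,0])))
for n,u,v,z in [("plate far corner",270+467/3.3,225+375/3.3,.015),("plate near corner",270+385/3.3,225+452/3.3,.015),("lampbase",258,168,0),("pliers",243,238,0),("green1",263,202,.02),("g2",198,172,.02),("motor bottom",331,215,0),("stone",373,385,.018),("brown2",228,217,0)]: print(n,ray(s,u,v,z).round(3))
hsv=cv2.cvtColor(im,cv2.COLOR_BGR2HSV)
t=pickle.load(open("side0.pkl","rb"))
a=cv2.resize(t["image"][140:300,220:360],None,fx=4,fy=3.7,interpolation=cv2.INTER_CUBIC)
cv2.imwrite("pics/crop1.png",a)
print("side lamp base",ray(t,222,253,0),"block",ray(t,277,241,.045), "lamphead via side z for various",[ray(t,213,145,z).round(2).tolist() for z in(.2,.3,.4)],[ray(s,260,70,z).round(2).tolist() for z in(.2,.3,.4)])
E
```

```text
[[0.4513, -0.1404], [0.5496, -0.2133], [0.4746, -0.3119], [0.3785, -0.2382]] [ 0.46349957 -0.22597402]
[0.08639804 0.08704555 0.08668128 0.08582208] [  98.14799351    8.35130013  -82.66038214 -171.82913733]
plate far corner [ 0.55  -0.446  0.015]
plate near corner [ 0.469 -0.464  0.015]
lampbase [0.55  0.244 0.   ]
pliers [0.378 0.002 0.   ]
green1 [0.479 0.081 0.02 ]
g2 [0.375 0.286 0.02 ]
motor bottom [ 0.627 -0.033  0.   ]
stone [ 0.412 -0.492  0.018]
brown2 [0.378 0.092 0.   ]
side lamp base [0.55506533 0.23891332 0.        ] block [0.4084484  0.19402024 0.045     ] lamphead via side z for various [[0.73, -0.05, 0.2], [0.58, 0.2, 0.3], [0.43, 0.46, 0.4]] [[0.67, 0.45, 0.2], [0.57, 0.28, 0.3], [0.48, 0.1, 0.4]]
```

View pics/crop1.png

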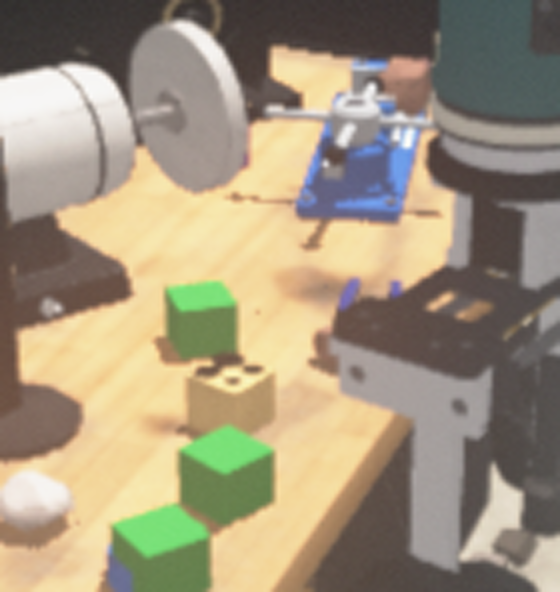

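Hub is about (0.4635,-0.226), spokes about 8° and the block about (0.408,0.185). The brown rock is beside the clamp near the far jaw. I'll go above the block and look with the wrist camera.

```bash
cat >> h.py <<'E'
def tool():
    o=robot.get_obs(); return o,R.from_euler('xyz',o["ee_rot"]).as_matrix(),np.array(o["tool_pos"])
def units(target,yaw=None):
    o,M,p=tool(); u=M.T@(np.array(target)-p)/.025
    y=0
    if yaw is not None: # yaw = angle of tool x in world, mod pi ; turn about tool z (down) negative of world yaw
        cur=np.arctan2(M[1,0],M[0,0]); d=(yaw-cur+np.pi/2)%np.pi-np.pi/2; y=-np.degrees(d)/6
    print("t",round(o["time"],2),"pos",p.round(4),"yaw",np.degrees(np.arctan2(M[1,0],M[0,0])).round(2),"units",u.round(3),"turn",round(y,3)); return u
def wsnap(name):
    o,M,p=tool(); s=robot.snapshot("wrist"); T=np.array(s["T_tool_cam"]); W=np.eye(4); W[:3,:3]=M; W[:3,3]=p; W=W@T
    s["eye"]=W[:3,3]; s["orientation"]=W[:3,:3]; cv2.imwrite(f"pics/{name}.png",s["image"])
    import pickle; pickle.dump(s,open(name+".pkl","wb")); return s
E
python3 - <<'E'
from h import *
units([.39,.19,.204]); print(np.round(robot.snapshot("wrist")["T_tool_cam"],3))
E
```

```text
t 0.1 pos [0.1369 0.5322 0.2044] yaw 165.57 units [-13.217 -10.734   0.036] turn 0
[[ 0.002 -0.958 -0.287  0.084]
 [ 1.     0.002  0.001 -0.001]
 [-0.    -0.287  0.958 -0.179]
 [ 0.     0.     0.     1.   ]]
```

Call:
servo_tool(moves=[[-0.8,-0.7,0,0,0],[-2,-1.7,0,0,0],[-3.2,-2.7,0,0,0],[-4.5,-3.7,0,0,0],[-5.8,-4.7,0,0,0],[-7,-5.7,0,0,0],[-8.2,-6.7,0,0,0],[-9.5,-7.7,0,0,0],[-10.7,-8.7,0,0,0],[-12,-9.7,0,0,0]])

```text
time: 0.98
tool_pos: [0.3675, 0.2214, 0.2054]
ee_rot: [3.141, -0.0, 2.89]
wrist_force: [0.7, 0.7, -0.3]
width: 0.0939
finger_force: 0.0
```

Call:
servo_tool(moves=[[-0.8,-0.7,0,0,0],[-1.2,-1.0,0,0,0],[-1.2,-1.0,0,0,0],[-1.2,-1.0,0,0,0]])

```text
time: 1.32
tool_pos: [0.3898, 0.1911, 0.2051]
ee_rot: [3.142, -0.001, 2.888]
wrist_force: [0.6, 0.3, -0.6]
width: 0.094
finger_force: 0.0
```

```bash
python3 - <<'E'
from h import *
s=wsnap("w1"); units([.408,.185,.2])
im=s["image"]; hsv=cv2.cvtColor(im,cv2.COLOR_BGR2HSV)
print(ray(s,280,210,.045))
E
```

```text
t 1.37 pos [0.3895 0.1917 0.2052] yaw 165.56 units [-0.782 -0.077  0.209] turn 0
[0.40280997 0.19404147 0.045     ]
```

View pics/w1.png

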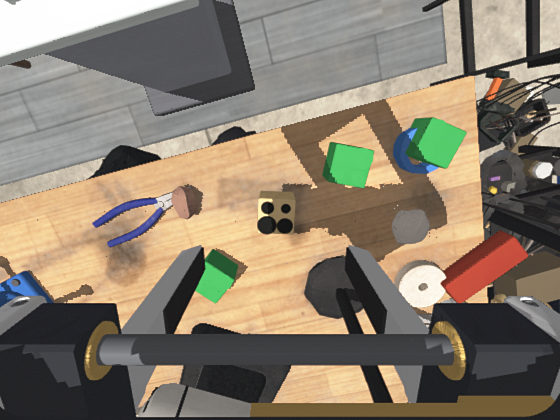

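Wrist view: block at about (277,217) with hollows at (267,207), (286,208), (266,225), (285,225). The green cube at (214,275) and the others are clear of it.

```bash
python3 - <<'E'
from h import *
import pickle
s=pickle.load(open("w1.pkl","rb")); im=s["image"]
import h
def cam(s): return s["orientation"],s["eye"]
h.cam=cam
hsv=cv2.cvtColor(im,cv2.COLOR_BGR2HSV)
g=cv2.cvtColor(im,cv2.COLOR_BGR2GRAY)[190:245,245:310]
m=(g<60).astype(np.uint8)
n,l,st,c=cv2.connectedComponentsWithStats(m)
for i in range(1,n): 
    if st[i,4]>20: print(st[i],(c[i]+[245,190]).round(1),ray(s,*(c[i]+[245,190]),.045).round(4))
print(hsv[195,275],hsv[219,276],hsv[200,245],hsv[240,276],hsv[216,300])
for r in (199,219,230): print(r,hsv[r,252:302,1].tolist())
for cc in(263,276,292): print(cc,hsv[185:242,cc,1].tolist())
E
```

```text
[ 17  12  12  12 111] [267.5 207.5] [0.396  0.1802 0.045 ]
[36 14 10  9 67] [285.3 208.1] [0.4021 0.2008 0.045 ]
[ 13  26  35  18 440] [274.2 225. ] [0.4195 0.1825 0.045 ]
[ 19 102 132] [ 19  94 139] [ 14  81 192] [ 17 102 238] [ 15  93 115]
199 [88, 89, 90, 90, 91, 91, 98, 80, 71, 72, 77, 79, 81, 80, 81, 80, 81, 80, 78, 80, 103, 97, 99, 97, 98, 98, 98, 98, 98, 99, 98, 97, 97, 98, 98, 98, 96, 100, 98, 99, 100, 97, 97, 92, 85, 87, 85, 88, 92, 91]
219 [95, 93, 88, 86, 90, 101, 88, 98, 52, 26, 15, 6, 13, 7, 13, 6, 6, 13, 12, 0, 36, 62, 89, 93, 94, 95, 96, 95, 86, 76, 28, 20, 0, 0, 28, 58, 80, 91, 93, 98, 96, 95, 95, 97, 93, 93, 91, 88, 87, 83]
230 [97, 95, 95, 96, 97, 100, 99, 92, 33, 38, 20, 13, 6, 7, 12, 12, 6, 18, 12, 13, 23, 43, 79, 98, 97, 96, 91, 43, 40, 13, 23, 11, 11, 11, 11, 11, 13, 40, 46, 91, 94, 101, 95, 99, 94, 98, 92, 90, 92, 96]
263 [92, 91, 92, 86, 83, 86, 99, 101, 99, 98, 99, 97, 101, 104, 79, 66, 67, 104, 85, 9, 25, 13, 7, 15, 15, 24, 54, 99, 93, 68, 72, 100, 64, 32, 6, 13, 13, 13, 13, 6, 12, 6, 13, 18, 25, 13, 21, 8, 100, 111, 104, 99, 98, 100, 104, 106, 102]
276 [80, 76, 77, 78, 77, 76, 86, 100, 99, 100, 102, 103, 100, 98, 98, 96, 95, 96, 97, 96, 96, 95, 98, 96, 97, 97, 97, 97, 95, 95, 95, 98, 96, 98, 94, 95, 96, 95, 88, 73, 44, 67, 91, 97, 95, 97, 98, 95, 102, 100, 100, 105, 104, 100, 101, 102, 99]
292 [83, 76, 69, 63, 79, 80, 81, 98, 99, 99, 101, 97, 97, 100, 100, 97, 96, 97, 97, 97, 96, 96, 96, 95, 96, 95, 94, 95, 97, 97, 97, 96, 97, 96, 96, 97, 97, 95, 88, 76, 87, 79, 77, 91, 95, 94, 96, 95, 95, 103, 109, 108, 109, 110, 110, 112, 110]
```

```bash
python3 - <<'E'
from h import *
import pickle
s=pickle.load(open("w1.pkl","rb")); im=s["image"]
import h
h.cam=lambda s:(s["orientation"],s["eye"])
g=cv2.cvtColor(im,cv2.COLOR_BGR2GRAY)
for c in (262,276,291): print(c,g[186:242,c].tolist())
for r in (203,217,): print(r,g[r,250:302].tolist())
print(ray(s,276.5,217,.045))
E
```

```text
262 [166, 171, 174, 176, 161, 112, 109, 113, 117, 118, 117, 124, 200, 238, 242, 244, 243, 176, 90, 42, 32, 32, 32, 37, 62, 121, 214, 241, 241, 242, 237, 92, 29, 34, 39, 39, 40, 40, 40, 42, 39, 41, 40, 41, 37, 33, 53, 137, 195, 194, 199, 200, 201, 197, 194, 196]
276 [183, 178, 174, 171, 167, 130, 111, 113, 113, 109, 107, 108, 112, 122, 123, 124, 123, 124, 123, 123, 121, 123, 124, 122, 122, 123, 123, 123, 123, 121, 120, 120, 120, 122, 119, 116, 102, 67, 44, 34, 39, 67, 102, 114, 122, 117, 113, 129, 213, 206, 197, 199, 205, 204, 203, 207]
291 [79, 77, 78, 80, 84, 90, 108, 111, 112, 113, 113, 111, 112, 115, 122, 121, 122, 121, 125, 126, 125, 123, 121, 118, 122, 124, 122, 123, 122, 122, 121, 120, 120, 120, 109, 71, 38, 20, 20, 19, 17, 18, 25, 39, 79, 121, 126, 120, 131, 155, 153, 156, 165, 169, 170, 173]
203 [183, 181, 179, 178, 179, 186, 191, 190, 220, 239, 244, 245, 176, 77, 35, 26, 31, 30, 15, 12, 26, 49, 81, 118, 124, 124, 124, 124, 125, 124, 122, 123, 124, 119, 115, 111, 112, 117, 122, 126, 124, 121, 122, 123, 123, 103, 89, 88, 90, 91, 96, 98]
217 [199, 197, 196, 196, 192, 192, 189, 178, 238, 245, 240, 168, 92, 48, 34, 27, 26, 29, 19, 20, 28, 48, 90, 117, 123, 123, 120, 120, 121, 123, 125, 126, 122, 123, 123, 122, 122, 123, 125, 124, 121, 120, 119, 119, 104, 89, 90, 93, 93, 94, 96, 98]
[0.41029755 0.18778345 0.045     ]
```

Call:
servo_tool(moves=[[-0.4,0.02,0.8,0.3,0],[-0.79,0.05,2.0,0.3,0],[-0.79,0.05,3.4,0.3,0],[-0.79,0.05,4.8,0.3,0],[-0.79,0.05,6.0,0.3,0],[-0.79,0.05,7.0,0.3,0],[-0.79,0.05,7.6,0.3,0],[-0.79,0.05,7.8,0.3,0],[-0.79,0.05,7.8,0.3,0.2],[-0.79,0.05,7.8,0.3,0.7]])

```text
time: 2.2
tool_pos: [0.4096, 0.1887, 0.0113]
ee_rot: [3.141, 0.001, 2.86]
wrist_force: [0.1, 0.1, -0.3]
width: 0.0842
finger_force: 0.0
```

Call:
servo_tool(moves=[[0,0,0,0,0.8],[0,0,0,0,0.8],[0,0,0,0,0.8],[0,0,0,0,0.8],[0,0,0,0,0.8],[0,0,0,0,0.8]])

```text
time: 2.7
tool_pos: [0.4096, 0.1876, 0.0108]
ee_rot: [3.141, 0.001, 2.858]
wrist_force: [0.0, 1.0, -0.5]
width: 0.0447
finger_force: 29.9
```

Call:
servo_tool(moves=[[0,0,-0.6,0,0.8],[0,0,-1.8,0,0.8],[0,0,-3.2,0,0.8],[0,0,-4.6,0,0.8],[0,0,-6.0,0,0.8],[0,0,-7.2,0,0.8],[0,-0.5,-8.0,0,0.8],[-0.1,-1.2,-8.4,0,0.8],[-0.3,-2.3,-8.4,0.5,0.8],[-0.5,-3.6,-8.4,1.2,0.8]])

```text
time: 3.53
tool_pos: [0.396, 0.0976, 0.2203]
ee_rot: [3.141, -0.0, 2.733]
wrist_force: [1.1, 0.1, -4.9]
width: 0.0448
finger_force: 29.9
```

```bash
python3 - <<'E'
from h import *
units([.38,-.02,.22],np.radians(102)); units([.42,-.25,.22]); units([.507,-.431,.22])
E
```

```text
t 3.53 pos [0.396  0.0976 0.2203] yaw 156.57 units [-1.283 -4.572  0.009] turn 9.095
t 3.53 pos [0.396  0.0976 0.2203] yaw 156.57 units [-6.4100e+00 -1.2377e+01  5.0000e-03] turn 0
t 3.53 pos [0.396  0.0976 0.2203] yaw 156.57 units [-1.2482e+01 -1.7636e+01  1.0000e-03] turn 0
```

Call:
servo_tool(moves=[[-0.4,-1.4,0,1,0.8],[-0.8,-2.9,0,2,0.8],[-1.3,-4.4,0,3,0.8],[-2.1,-5.7,0,4,0.8],[-2.9,-6.9,0,5,0.8],[-3.7,-8.2,0,6,0.8],[-4.6,-9.5,0,7,0.8],[-5.5,-10.9,0,8,0.8],[-6.4,-12.2,0,9,0.8],[-7.3,-13,0,9.1,0.8]])

```text
time: 4.37
tool_pos: [0.433, -0.2762, 0.2186]
ee_rot: [-3.138, -0.001, 1.773]
wrist_force: [0.3, 1.0, -4.4]
width: 0.045
finger_force: 29.9
```

```bash
python3 - <<'E'
from h import *
units([.507,-.431,.22],np.radians(102))
E
```

```text
t 4.37 pos [ 0.433  -0.2762  0.2186] yaw 101.56 units [-6.661  1.659 -0.071] turn -0.073
```

Call:
servo_tool(moves=[[-1.2,0.3,0,0,0.8],[-2.6,0.6,0,0,0.8],[-4.0,1.0,0,0,0.8],[-5.4,1.3,0,0,0.8],[-6.4,1.6,0,0,0.8],[-6.6,1.6,0,0,0.8],[-6.6,1.6,0,0,0.8],[-6.6,1.6,0,0,0.8]])

```text
time: 5.03
tool_pos: [0.5073, -0.4253, 0.2185]
ee_rot: [-3.14, -0.004, 1.78]
wrist_force: [0.1, -0.8, -4.2]
width: 0.0449
finger_force: 29.9
```

```bash
sed -i 's/o=np.array(s\["orientation"\]); /o=np.array(s["orientation"])/' h.py; python3 - <<'E'
from h import *
s=wsnap("w2"); units([.507,-.431,.22])
E
```

```text
t 5.08 pos [ 0.5074 -0.4249  0.2195] yaw 101.99 units [-0.234 -0.065 -0.021] turn 0
```

View pics/w2.png

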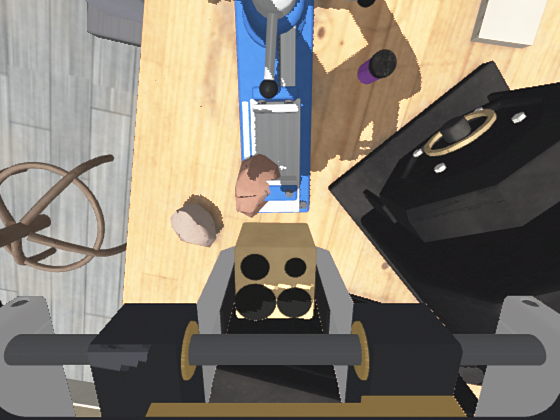

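Wrist view: clamp upright at columns 243–312, spoke ball (269,89), far jaw about (285,188). Rock at (237–278, 155–215) is overlapping the bed's left side, and the stone is at (196,220). I'll fit the clamp frame and triangulate the rock.

```bash
python3 - <<'E'
from h import *
import pickle
s=pickle.load(open("w2.pkl","rb")); im=s["image"]; sc=pickle.load(open("scene0.pkl","rb"))
hsv=cv2.cvtColor(im,cv2.COLOR_BGR2HSV)
b=cv2.inRange(hsv,(100,110,40),(125,255,255)); b[:, :225]=0; b[:,330:]=0; b[220:]=0
for r in range(95,212,8):
    x=np.where(b[r])[0]
    if len(x): print(r,x.min(),x.max(),ray(s,x.min(),r,.015)[:2].round(4),ray(s,x.max()+1,r,.015)[:2].round(4))
x=np.where(b[:,295:311].any(1))[0]; print("plate bottom row",x.max(), ray(s,302,x.max()+1,.015))
L=np.array([ray(s,np.where(b[r])[0].min(),r,.015)[:2] for r in range(100,150,2)]); Rr=np.array([ray(s,np.where(b[r])[0].max()+1,r,.015)[:2] for r in range(100,206,2)])
for P in(L,Rr):
    k=np.polyfit(P[:,1],P[:,0],1); print("yaw",np.degrees(np.arctan(-k[0])),k, "x at y=-.3,-.4",np.polyval(k,[-.3,-.4]))
for n,u,v,z in[("ball",269,89,.08),("hub",277,2,.096)]: print(n,ray(s,u,v,z).round(4))
print("rockpx")
for z in(.0,.015,.025,.05,.08):
    print(z,"W L,B,T,R",[ray(s,u,v,z)[:2].round(3).tolist() for u,v in[(237,190),(243,215),(260,155),(278,178)]]," S L,T,R,B",[ray(sc,u,v,z)[:2].round(3).tolist() for u,v in[(362,335),(375,320),(390,340),(386,357)]])
E
python3 - <<'E'
import cv2
im=cv2.imread('pics/w2.png')[70:235,165:345]; cv2.imwrite('pics/c2.png',cv2.resize(im,None,fx=3.6,fy=3.6,interpolation=cv2.INTER_CUBIC))
E
```

```text
95 239 311 [ 0.4391 -0.316 ] [ 0.5259 -0.2975]
103 239 310 [ 0.4407 -0.325 ] [ 0.5269 -0.3066]
111 240 310 [ 0.4435 -0.3339] [ 0.5292 -0.3156]
119 240 310 [ 0.4451 -0.3431] [ 0.5315 -0.3247]
127 241 310 [ 0.448  -0.3522] [ 0.5338 -0.3339]
135 241 310 [ 0.4498 -0.3618] [ 0.5361 -0.3433]
143 241 309 [ 0.4515 -0.3714] [ 0.5373 -0.3531]
151 242 309 [ 0.4545 -0.381 ] [ 0.5397 -0.3628]
159 242 309 [ 0.4563 -0.391 ] [ 0.5421 -0.3726]
167 300 309 [ 0.5319 -0.3853] [ 0.5446 -0.3826]
175 300 309 [ 0.5344 -0.3955] [ 0.5472 -0.3927]
183 300 308 [ 0.5368 -0.4058] [ 0.5484 -0.4033]
191 271 308 [ 0.5016 -0.4243] [ 0.551  -0.4137]
199 265 308 [ 0.496  -0.4367] [ 0.5537 -0.4243]
207 306 308 [ 0.5524 -0.436 ] [ 0.5564 -0.4351]
plate bottom row 211 [ 0.54875531 -0.44394264  0.015     ]
yaw 12.659390693007488 [-0.22461509  0.36820867] x at y=-.3,-.4 [0.43559319 0.4580547 ]
yaw 12.65296782055768 [-0.22449734  0.45843031] x at y=-.3,-.4 [0.52577951 0.54822924]
ball [ 0.4762 -0.309   0.08  ]
hub [ 0.4693 -0.2395  0.096 ]
rockpx
0.0 W L,B,T,R [[0.456, -0.436], [0.47, -0.47], [0.478, -0.383], [0.508, -0.408]]  S L,T,R,B [[0.471, -0.381], [0.52, -0.363], [0.517, -0.42], [0.483, -0.448]]
0.015 W L,B,T,R [[0.457, -0.432], [0.471, -0.465], [0.478, -0.381], [0.507, -0.405]]  S L,T,R,B [[0.464, -0.388], [0.512, -0.371], [0.508, -0.427], [0.475, -0.454]]
0.025 W L,B,T,R [[0.458, -0.43], [0.472, -0.462], [0.478, -0.38], [0.507, -0.404]]  S L,T,R,B [[0.458, -0.393], [0.506, -0.376], [0.502, -0.431], [0.47, -0.459]]
0.05 W L,B,T,R [[0.46, -0.424], [0.473, -0.454], [0.479, -0.378], [0.505, -0.4]]  S L,T,R,B [[0.445, -0.405], [0.491, -0.388], [0.488, -0.442], [0.456, -0.469]]
0.08 W L,B,T,R [[0.463, -0.418], [0.474, -0.444], [0.48, -0.375], [0.504, -0.395]]  S L,T,R,B [[0.429, -0.42], [0.474, -0.403], [0.471, -0.455], [0.44, -0.481]]
```

View pics/c2.png

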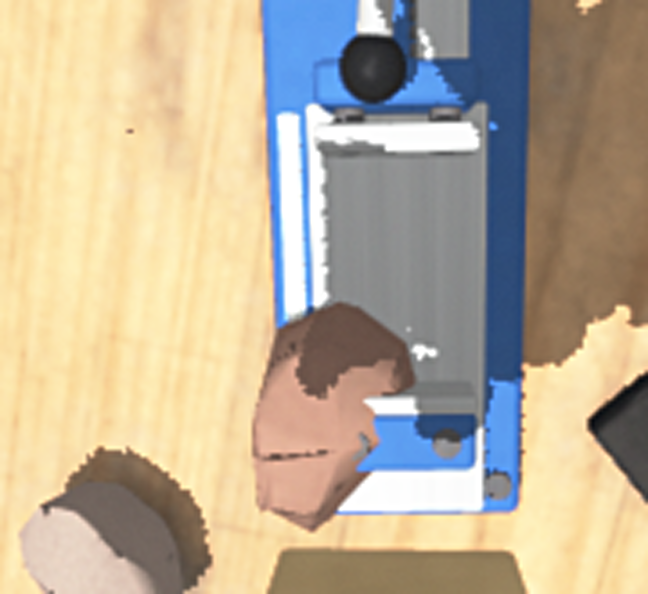

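The brown rock rests on the clamp and covers the left half of the far jaw and part of the block's place. It isn't a listed object and it blocks the job, so I'll set the block down left of the clamp and clear the rock first.

Call:
servo_tool(moves=[[0.8,-0.7,0,0,0.8],[1.9,-1.7,0,0,0.8],[3.0,-2.8,0,0,0.8],[4.1,-3.8,0.5,0,0.8],[4.58,-4.24,1.6,0,0.8],[4.58,-4.24,3.0,0,0.8],[4.58,-4.24,4.4,0,0.8],[4.58,-4.24,5.8,0,0.8],[4.58,-4.24,7.0,0,0.8],[4.58,-4.24,7.8,0,0.8]])

```text
time: 5.92
tool_pos: [0.3786, -0.3328, 0.0228]
ee_rot: [-3.14, -0.004, 1.781]
wrist_force: [0.4, 0.3, -4.7]
width: 0.0446
finger_force: 29.9
```

```bash
python3 - <<'E'
from h import *
units([.38,-.335,.0112])
E
```

```text
t 5.92 pos [ 0.3786 -0.3328  0.0228] yaw 102.04 units [-0.098  0.039  0.464] turn 0
```

Call:
servo_tool(moves=[[0,0,0.3,0,0.8],[0,0,0.45,0,0.8],[0,0,0.45,0,0.8],[0,0,0.45,0,0.3],[0,0,0.45,0,0.3],[0,0,0.45,0,0.3],[0,0,0,0,0.3],[0,0,-1.2,0,0.3],[0,0,-2.6,0,0.2],[0,0,-4,0,0]])

```text
time: 6.75
tool_pos: [0.3803, -0.336, 0.128]
ee_rot: [3.141, 0.0, 1.78]
wrist_force: [0.1, 0.0, -0.4]
width: 0.0756
finger_force: 0.0
```

Call:
servo_tool(moves=[[-0.5,1,-1,0,0],[-1.5,2.2,-2,0,0],[-2.5,3.2,-3,0,0],[-3.5,4.2,-3.5,0,0],[-4.5,4.8,-4,0,0],[-4.8,4.8,-4,0,0],[-4.8,4.8,-4,0,0],[-4.8,4.8,-4,0,0]])

```text
time: 7.42
tool_pos: [0.5221, -0.4285, 0.2254]
ee_rot: [-3.141, -0.001, 1.779]
wrist_force: [-0.2, 0.3, -0.6]
width: 0.0942
finger_force: 0.0
```

```bash
python3 - <<'E'
from h import *
s=wsnap("w3"); units([.464,-.43,.2])
E
```

```text
t 7.47 pos [ 0.5217 -0.4279  0.2254] yaw 101.95 units [ 0.394 -2.276  1.018] turn 0
```

View pics/w3.png

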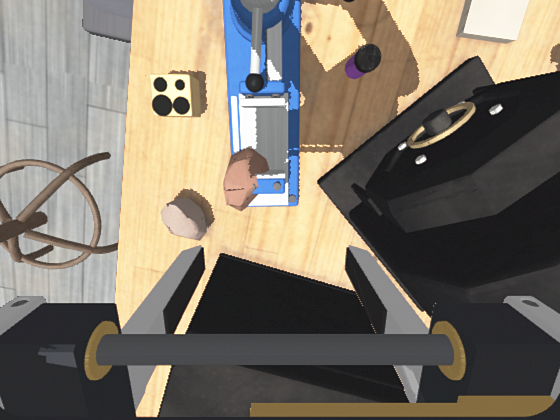

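Block stands at (174,95), with the pale stone at (185,215) and the rock at (244,180). I'll take two more unviewed wrist pictures from other sides and intersect the rock's masks.

Call:
servo_tool(moves=[[-0.4,-1,0,0,0],[-1,-2.2,0,0,0],[-1.6,-3.4,0,0,0],[-2.2,-4.2,0,0,0],[-2.8,-4.8,0,0,0],[-3.0,-5.0,0,0,0],[-3.0,-5.0,0,0,0],[-3.0,-5.0,0,0,0]])

```text
time: 8.13
tool_pos: [0.4159, -0.5267, 0.2256]
ee_rot: [3.141, -0.001, 1.78]
wrist_force: [0.5, 0.0, 0.3]
width: 0.0938
finger_force: 0.0
```

```bash
python3 - <<'E'
from h import *
s=wsnap("w4"); units([.464,-.43,.2])
E
```

```text
t 8.18 pos [ 0.4165 -0.5264  0.2256] yaw 102.04 units [3.376 2.661 1.029] turn 0
```

Call:
servo_tool(moves=[[1,0.4,0,0,0],[2.2,1.0,0,0,0],[3.4,1.6,0,0,0],[4.6,2.4,0,0,0],[5.8,3.2,0,0,0],[6.8,4.0,0,0,0],[7.0,4.0,0,0,0],[7.0,4.0,0,0,0],[7.0,4.0,0,0,0]])

```text
time: 8.93
tool_pos: [0.4778, -0.3351, 0.2257]
ee_rot: [-3.142, 0.001, 1.782]
wrist_force: [-0.5, -0.3, -0.7]
width: 0.0941
finger_force: 0.0
```

```bash
cat > hull.py <<'E'
from h import *
import pickle
yaw=np.radians(12.65); H=np.array([.464,-.228]); X=np.array([np.cos(yaw),np.sin(yaw)]); Y=np.array([-np.sin(yaw),np.cos(yaw)])
def clampxy(p): d=np.array(p)[:2]-H; return np.array([d@X,d@Y])
def proj(s,P):
    M,e=cam(s); c=(P-e)@M; return s["fx"]*c[:,0]/c[:,2]+s["cx"], s["fy"]*c[:,1]/c[:,2]+s["cy"]
E
python3 - <<'E'
from hull import *
wsnap("w5"); units([.464,-.43,.2])
gx,gy,gz=np.meshgrid(np.arange(-.08,.041,.003),np.arange(-.26,-.109,.003),np.arange(0,.121,.004),indexing='ij')
P=np.c_[H+gx.reshape(-1,1)*X+gy.reshape(-1,1)*Y,gz.ravel()]; keep=np.ones(len(P),bool)
for n in("scene0","w2","w3","w4","w5"):
    s=pickle.load(open(n+".pkl","rb")); hsv=cv2.cvtColor(s["image"],cv2.COLOR_BGR2HSV).astype(int)
    u,v=proj(s,np.r_[P,[[*(H-.03*X-.19*Y),.04]]]); c=(int(u[-1]),int(v[-1]))
    ui=np.clip(u[:-1].round().astype(int),0,559); vi=np.clip(v[:-1].round().astype(int),0,419)
    m=((hsv[...,0]<14)|(hsv[...,0]>172))&(hsv[...,1]>60); m=m.astype(np.uint8)
    m=cv2.morphologyEx(m,cv2.MORPH_OPEN,np.ones((3,3))); m=cv2.morphologyEx(m,cv2.MORPH_CLOSE,np.ones((5,5)))
    k,l,st,ce=cv2.connectedComponentsWithStats(m); d=[np.hypot(*(ce[i]-c)) if st[i,4]>150 else 1e9 for i in range(1,k)]; i=1+int(np.argmin(d)); print(n,c,hsv[c[1],c[0]],st[i],ce[i].round())
    mm=cv2.dilate((l==i).astype(np.uint8),np.ones((3,3)))
    keep&=mm[vi,ui]>0; print(keep.sum())
q=np.c_[gx.ravel(),gy.ravel(),gz.ravel()][keep]*1000
if len(q):
  print(q.min(0),q.max(0),q.mean(0))
  for y in range(-230,-130,9):
    a=q[abs(q[:,1]-y)<4.5]
    if len(a): print(y,[(z,a[abs(a[:,2]-z)<2.1][:,0].min(),a[abs(a[:,2]-z)<2.1][:,0].max()) for z in(16,28,40,52,64,76,88) if (abs(a[:,2]-z)<2.1).any()])
E
```

```text
t 8.98 pos [ 0.4775 -0.336   0.2255] yaw 102.0 units [-3.565 -1.31   1.023] turn 0
scene0 (377, 337) [ 10  96 201] [364 321  28  36 676] [378. 338.]
12073
w2 (251, 187) [ 10  87 219] [ 235  155   45   63 1826] [254. 183.]
5803
w3 (240, 181) [  9  85 217] [ 223  149   45   62 1785] [242. 177.]
5635
w4 (343, 119) [  9  80 108] [ 323   84   50   70 2197] [346. 117.]
5557
w5 (260, 254) [  9  87 207] [ 246  225   40   55 1532] [263. 251.]
5291
[ -53. -230.    0.] [   4. -152.  108.] [ -27.84955585 -188.002835     38.24834625]
-230 [(16, np.float64(-28.999999999999957), np.float64(-25.999999999999954)), (28, np.float64(-40.999999999999964), np.float64(-25.999999999999954)), (40, np.float64(-37.999999999999964), np.float64(-28.999999999999957))]
-221 [(16, np.float64(-46.99999999999997), np.float64(-13.999999999999943)), (28, np.float64(-52.99999999999998), np.float64(-19.999999999999947)), (40, np.float64(-49.99999999999997), np.float64(-22.99999999999995)), (52, np.float64(-46.99999999999997), np.float64(-28.999999999999957))]
-212 [(16, np.float64(-46.99999999999997), np.float64(-13.9999
[... 2610 characters left out ...]
99999997), np.float64(-1.9999999999999325)), (64, np.float64(-40.999999999999964), np.float64(-13.999999999999943)), (76, np.float64(-40.999999999999964), np.float64(-31.999999999999957))]
-158 [(16, np.float64(-37.999999999999964), np.float64(-7.999999999999938)), (28, np.float64(-40.999999999999964), np.float64(-1.9999999999999325)), (40, np.float64(-43.99999999999997), np.float64(-1.9999999999999325)), (52, np.float64(-40.999999999999964), np.float64(-10.99999999999994)), (64, np.float64(-34.999999999999964), np.float64(-34.999999999999964))]
-149 [(28, np.float64(-25.999999999999954), np.float64(-13.999999999999943)), (40, np.float64(-22.99999999999995), np.float64(-19.999999999999947))]
```

Rock hull in the clamp frame: x -50..+4, y -152..-228, height about 75 mm. I'll grasp at y ≈ -167, with the right finger in the free gap and the left finger outside the plate.

Call:
servo_tool(moves=[[-0.8,-0.1,0.5,-0.1,0],[-1.7,-0.3,1.5,-0.1,0],[-2.35,-0.43,2.7,-0.1,0],[-2.35,-0.43,4.0,-0.1,0],[-2.35,-0.43,5.2,-0.1,0],[-2.35,-0.43,6.2,-0.1,0],[-2.35,-0.43,6.9,-0.1,0],[-2.35,-0.43,7.4,-0.1,0],[-2.35,-0.43,7.6,-0.1,0],[-2.35,-0.43,7.6,-0.1,0]])

```text
time: 9.82
tool_pos: [0.4782, -0.3959, 0.034]
ee_rot: [-3.14, -0.002, 1.789]
wrist_force: [-0.3, -0.4, 0.9]
width: 0.0942
finger_force: 0.0
```

Call:
servo_tool(moves=[[0,0,0,0,0.8],[0,0,0,0,0.8],[0,0,0,0,0.8],[0,0,0,0,0.8],[0,0,0,0,0.8],[0,0,0,0,0.8],[0,0,0,0,0.8],[0,0,0,0,0.8]])

```text
time: 10.48
tool_pos: [0.4795, -0.3957, 0.0364]
ee_rot: [3.141, 0.001, 1.79]
wrist_force: [1.2, 2.4, 1.6]
width: 0.0438
finger_force: 0.9
```

Call:
servo_tool(moves=[[0,0,0,0,0.9],[0,0,0,0,0.9],[0,0,0,0,0.9],[0,0,0,0,0.9]])

```text
time: 10.82
tool_pos: [0.479, -0.3958, 0.0355]
ee_rot: [-3.142, 0.0, 1.79]
wrist_force: [0.3, 1.8, 0.8]
width: 0.0174
finger_force: 0.7
```

Call:
servo_tool(moves=[[0,0,0,0,0.9],[0,0,0,0,0.4],[0,0,0,0,0.2],[0,0,-0.5,0,0],[0.2,0,-1.8,0,0],[0.8,0,-3.2,0,0],[1.4,0,-4.6,0,0],[2,0,-6.0,0,0],[2,0,-7.4,0,0],[2,0,-7.5,0,0]])

```text
time: 11.65
tool_pos: [0.4708, -0.3488, 0.234]
ee_rot: [3.132, 0.015, 1.791]
wrist_force: [1.0, -0.4, 1.1]
width: 0.0681
finger_force: 0.0
```

```bash
python3 - <<'E'
from h import *
s=wsnap("w6"); units([.464,-.43,.2])
E
```

```text
t 11.7 pos [ 0.4703 -0.3487  0.2309] yaw 102.58 units [-3.106 -0.964  1.265] turn 0
```

View pics/w6.png

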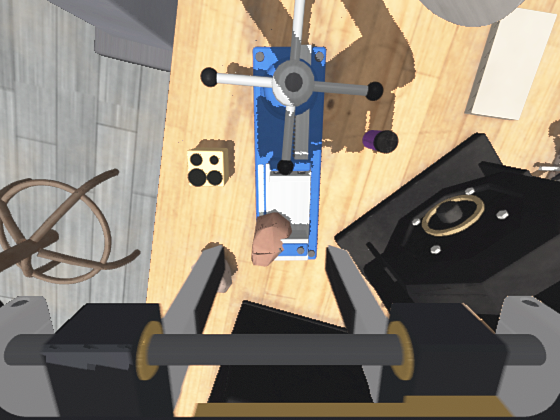

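Rock still on the clamp, at about (272,238), slipped a little toward the far end. It's wedge-shaped across x, so I'll grip it lengthwise (along y), left of the jaw. I'll turn 90° and re-measure it first.

Call:
servo_tool(moves=[[-0.5,0,0,1,0],[-1,0,0,2.1,0],[-1.5,0,0,3.2,0],[-2,0,0,4.3,0],[-2,0,0,5.4,0],[-2,0,0,6.5,0],[-2,0,0,7.6,0],[-2,0,0,7.6,0],[-2,0,0,7.6,0]])

```text
time: 12.45
tool_pos: [0.4788, -0.3958, 0.2219]
ee_rot: [-3.14, -0.0, 0.997]
wrist_force: [0.0, -0.5, 0.9]
width: 0.0937
finger_force: 0.0
```

```bash
python3 - <<'E'
from h import *
wsnap("w7"); units([.464,-.41,.2],np.radians(12.65))
E
```

```text
t 12.5 pos [ 0.4789 -0.3957  0.2222] yaw 57.11 units [-0.803 -0.19   0.887] turn 7.41
```

Call:
servo_tool(moves=[[0,0,0,1,0],[0,0,0,2.1,0],[0,0,0,3.2,0],[0,0,0,4.3,0],[0,0,0,5.4,0],[0,0,0,6.5,0],[0,0,0,7.4,0],[0,0,0,7.4,0],[0,0,0,7.4,0]])

```text
time: 13.25
tool_pos: [0.4791, -0.3956, 0.2228]
ee_rot: [-3.141, 0.0, 0.223]
wrist_force: [-0.2, 0.0, -0.3]
width: 0.0943
finger_force: 0.0
```

```bash
cat > rock.py <<'E'
from hull import *
def hull(names):
    gx,gy,gz=np.meshgrid(np.arange(-.10,.041,.003),np.arange(-.29,-.109,.003),np.arange(0,.121,.004),indexing='ij')
    P=np.c_[H+gx.reshape(-1,1)*X+gy.reshape(-1,1)*Y,gz.ravel()]; keep=np.ones(len(P),bool)
    for n in names:
        s=pickle.load(open(n+".pkl","rb")); hsv=cv2.cvtColor(s["image"],cv2.COLOR_BGR2HSV).astype(int)
        u,v=proj(s,np.r_[P,[[*(H-.03*X-.195*Y),.04]]]); c=(int(u[-1]),int(v[-1]))
        ui=np.clip(u[:-1].round().astype(int),0,559); vi=np.clip(v[:-1].round().astype(int),0,419)
        m=(((hsv[...,0]<14)|(hsv[...,0]>172))&(hsv[...,1]>60)).astype(np.uint8)
        m=cv2.morphologyEx(m,cv2.MORPH_OPEN,np.ones((3,3))); m=cv2.morphologyEx(m,cv2.MORPH_CLOSE,np.ones((5,5)))
        k,l,st,ce=cv2.connectedComponentsWithStats(m); d=[np.hypot(*(ce[i]-c)) if st[i,4]>150 else 1e9 for i in range(1,k)]; i=1+int(np.argmin(d)); print(n,c,st[i],ce[i].round(),keep.sum())
        keep&=cv2.dilate((l==i).astype(np.uint8),np.ones((3,3)))[vi,ui]>0
    q=np.c_[gx.ravel(),gy.ravel(),gz.ravel()][keep]*1000
    print(len(q),q.min(0).round(),q.max(0).round(),q.mean(0).round())
    return q
E
python3 - <<'E'
from rock import *
wsnap("w8"); units([.464,-.41,.2],np.radians(12.65)); print(robot.get_obs()["joint_positions"])
q=hull(["w6","w7","w8"])
for x in range(-60,10,8):
    a=q[abs(q[:,0]-x)<4]
    print(x,[(z,int(b[:,1].min()),int(b[:,1].max())) for z in(16,28,40,52,64,76) for b in [a[abs(a[:,2]-z)<2.1]] if len(b)])
E
```

```text
t 13.3 pos [ 0.4791 -0.3956  0.2228] yaw 12.76 units [-0.717  0.429  0.911] turn 0.019
[-7.81422649e-01  2.45701235e-01  1.15510605e+00  2.41746932e-05
  1.74108012e+00  5.66607002e-01]
w6 (265, 245) [ 251  213   40   53 1484] [269. 238.] 90768
w7 (285, 214) [ 260  180   45   59 1712] [282. 208.] 10456
w8 (296, 201) [ 262  174   61   48 1745] [291. 201.] 8119
6751 [ -55. -236.    0.] [   5. -152.  120.] [ -28. -186.   45.]
-60 []
-52 [(16, -226, -184), (28, -223, -190), (40, -220, -184), (52, -214, -184), (64, -193, -190)]
-44 [(16, -229, -160), (28, -226, -160), (40, -223, -163), (52, -217, -163), (64, -211, -169), (76, -205, -178)]
-36 [(16, -232, -157), (28, -229, -154), (40, -226, -157), (52, -220, -157), (64, -211, -160), (76, -205, -163)]
-28 [(16, -232, -154), (28, -229, -151), (40, -226, -151), (52, -220, -154), (64, -214, -157), (76, -205, -157)]
-20 [(16, -220, -154), (28, -223, -151), (40, -220, -151), (52, -214, -151), (64, -208, -151), (76, -202, -154)]
-12 [(16, -214, -154), (28, -214, -151), (40, -211, -151), (52, -208, -151), (64, -202, -151), (76, -196, -151)]
-4 [(16, -178, -160), (28, -175, -157), (40, -175, -154), (52, -175, -154), (64, -175, -154), (76, -169, -151)]
4 [(16, -178, -166), (28, -175, -163), (40, -175, -160), (52, -175, -160), (64, -169, -157), (76, -163, -157)]
```

```bash
python3 - <<'E'
from rock import *
s=pickle.load(open("side0.pkl","rb"))
im=s["image"]; hsv=cv2.cvtColor(im,cv2.COLOR_BGR2HSV)
m=((hsv[...,0]<14)&(hsv[...,1]>60)&(hsv[...,1]<140)).astype(np.uint8); m=m[145:185,300:335]
for r in range(5,28): print(145+r,''.join('#' if a else '.' for a in m[r]))
for u,v in[(318,155),(321,155),(325,155)]:
    print(u,v,[(z,(clampxy(ray(s,u,v,z))*1000).round().tolist()) for z in(.02,.04,.06,.08,.1)])
for p in [(-.03,-.16),(-.03,-.19),(-.03,-.22),(0,-.17)]:
    print(p,[ (z,np.array(proj(s,np.array([[*(H+p[0]*X+p[1]*Y),z]]))).ravel().round().tolist()) for z in(.025,.05,.075)])
q=hull(["scene0","w2","w3","w4","w5","w6","w7","w8"])
for y in range(-230,-145,8):
    a=q[abs(q[:,1]-y)<4]
    print(y,[(z,int(b[:,0].min()),int(b[:,0].max())) for z in(16,28,40,52,64,76) for b in [a[abs(a[:,2]-z)<2.1]] if len(b)])
E
```

```text
150 ...................................
151 ...................................
152 ...................................
153 .#.................................
154 ...##..............................
155 ....####.........##########........
156 .......#.........##########........
157 .................##########........
158 .................##########........
159 ................###########........
160 ...............############........
161 ...............############........
162 ...............############........
163 ...............#############.......
164 ................############.......
165 ..................#########........
166 ...................########........
167 ...................########........
168 ....................#######........
169 .....................####..........
170 ......................##...........
171 ...................................
172 ...................................
318 155 [(0.02, [-2.0, -321.0]), (0.04, [-7.0, -268.0]), (0.06, [-11.0, -214.0]), (0.08, [-16.0, -160.0]), (0.1, [-21.0, -106.0])]
321 155 [(0.02, [-14.0, -323.0]), (0.04, [-18.0, 
[... 1275 characters left out ...]
-21), (64, -45, -24)]
-206 [(16, -45, -21), (28, -51, -18), (40, -51, -15), (52, -48, -15), (64, -45, -18), (76, -42, -21)]
-198 [(16, -45, -24), (28, -48, -21), (40, -48, -18), (52, -48, -15), (64, -45, -15), (76, -42, -18)]
-190 [(16, -45, -18), (28, -48, -15), (40, -48, -12), (52, -48, -12), (64, -48, -9), (76, -42, -18)]
-182 [(16, -39, 2), (28, -45, -15), (40, -48, -12), (52, -45, -12), (64, -45, -9), (76, -42, -15)]
-174 [(16, -39, 2), (28, -45, 5), (40, -45, 2), (52, -45, 0), (64, -42, -6), (76, -39, -21)]
-166 [(16, -39, 2), (28, -45, 2), (40, -45, 2), (52, -42, 0), (64, -42, -15), (76, -36, -27)]
-158 [(16, -36, -6), (28, -39, 0), (40, -39, -3), (52, -36, -15)]
-150 [(28, -27, -12)]
```

```bash
python3 - <<'E'
from rock import *
for n in("w2","w3","w5","w6","scene0"):
    s=pickle.load(open(n+".pkl","rb")); hsv=cv2.cvtColor(s["image"],cv2.COLOR_BGR2HSV)
    # balls: dark blobs near predictions
    th=np.radians(12.65-4.2); out=[]
    for k in range(4):
        p=H+.086*np.array([np.cos(th+k*np.pi/2),np.sin(th+k*np.pi/2)]); u,v=np.array(proj(s,np.array([[*p,.08]]))).ravel()
        if not(15<u<545 and 15<v<300): continue
        u0,v0=int(u)-14,int(v)-14; w=hsv[v0:v0+29,u0:u0+29,2]; m=(w<50).astype(np.uint8); kk,l,st,ce=cv2.connectedComponentsWithStats(m)
        i=1+np.argmin([np.hypot(*(ce[j]-14)) if st[j,4]>40 else 99 for j in range(1,kk)]); c=ce[i]+[u0,v0]; out.append((k,st[i,4],ray(s,*c,.08)[:2].round(4).tolist()))
    print(n,out)
s=pickle.load(open("w6.pkl","rb")); b=cv2.inRange(cv2.cvtColor(s["image"],cv2.COLOR_BGR2HSV),(100,110,40),(125,255,255)); b[:,:240]=0;b[:,335:]=0;b[270:]=0
x=np.where(b[:,300:316].any(1))[0]; print("plate rows",x.min(),x.max(),clampxy(ray(s,308,x.min(),.015)),clampxy(ray(s,308,x.max()+1,.015)))
x=np.where(b[:,262:270].any(1))[0]; print(x.min(), clampxy(ray(s,266,x.min(),.015)))
E
```

```text
w2 [(3, np.int32(170), [0.476, -0.3085])]
w3 [(3, np.int32(168), [0.4758, -0.3084])]
w5 [(0, np.int32(234), [0.5486, -0.2112]), (2, np.int32(180), [0.3772, -0.236]), (3, np.int32(159), [0.4753, -0.3092])]
w6 [(0, np.int32(234), [0.5487, -0.211]), (2, np.int32(168), [0.3775, -0.2359]), (3, np.int32(183), [0.4752, -0.3093])]Traceback (most recent call last):
  File "<stdin>", line 10, in <module>
    return _wrapfunc(a, 'argmin', axis=axis, out=out, **kwds)
    return _wrapit(obj, method, *args, **kwds)
    result = getattr(arr, method)(*args, **kwds)
ValueError: attempt to get argmin of an empty sequence
```

Call:
servo_tool(moves=[[-0.3,0.5,0.6,0,0],[-0.49,0.96,1.8,0,0],[-0.49,0.96,3.2,0,0],[-0.49,0.96,4.5,0,0],[-0.49,0.96,5.6,0,0],[-0.49,0.96,6.5,0,0],[-0.49,0.96,7.1,0,0],[-0.49,0.96,7.5,0,0],[-0.49,0.96,7.7,0,0],[-0.49,0.96,7.7,0,0]])

```text
time: 14.13
tool_pos: [0.4721, -0.4213, 0.0295]
ee_rot: [-3.14, 0.001, 0.22]
wrist_force: [-0.4, 0.0, 0.3]
width: 0.0941
finger_force: 0.0
```

Call:
servo_tool(moves=[[0,0,0,0,0.7],[0,0,0,0,0.7],[0,0,0,0,0.7],[0,0,0,0,0.7],[0,0,0,0,0.7],[0,0,0,0,0.7]])

```text
time: 14.63
tool_pos: [0.4726, -0.4219, 0.0309]
ee_rot: [3.141, -0.0, 0.22]
wrist_force: [-0.5, 0.8, -0.8]
width: 0.0573
finger_force: 0.0
```

Call:
servo_tool(moves=[[0,0,0,0,0.7],[0,0,0,0,0.7],[0,0,0,0,0.7],[0,0,0,0,0.7],[0,0,0,0,0.7]])

```text
time: 15.05
tool_pos: [0.4724, -0.4217, 0.0303]
ee_rot: [-3.141, 0.0, 0.219]
wrist_force: [-0.2, -0.9, 0.4]
width: 0.029
finger_force: 0.0
```

```bash
sed -i 's/H=np.array(\[.464,-.228\])/H=np.array([.4633,-.2235])/' hull.py; python3 - <<'E'
from rock import *
s=wsnap("w9"); o,M,p=tool(); print(p,o["width"],o["finger_force"])
hsv=cv2.cvtColor(s["image"],cv2.COLOR_BGR2HSV).astype(int)
m=(((hsv[...,0]<14)|(hsv[...,0]>172))&(hsv[...,1]>60)).astype(np.uint8); m=cv2.morphologyEx(m,cv2.MORPH_OPEN,np.ones((3,3)))
k,l,st,ce=cv2.connectedComponentsWithStats(m)
for i in range(1,k):
    if st[i,4]>200: print(st[i],ce[i].round())
print("TCP px",np.array(proj(s,p[None])).ravel())
E
```

```text
[ 0.47247124 -0.42169939  0.03039485] 0.028237018045927136 0.0
[ 209  202  125  102 6152] [268. 256.]
TCP px [273.52986163 257.51675753]
```

View pics/w9.png

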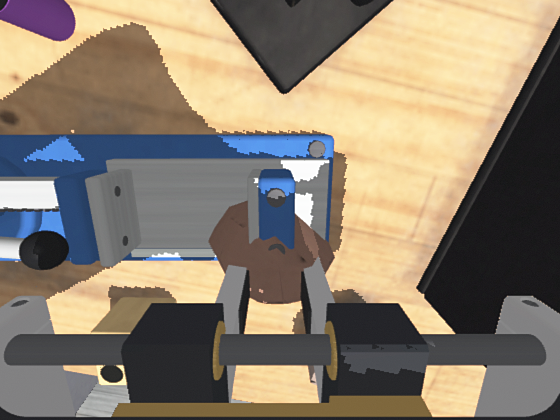

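The last view shows the bracket at (277,205) poking through the rock. The fingers at (235,275) and (320,275) are inside it with no contact, so the rock is just an insubstantial decoration and I can ignore it. I'll fetch the block.

Call:
servo_tool(moves=[[0,0,-0.6,0,0.7],[0,0,-1.8,0,0.7],[0,0,-3.2,0,0.5],[0,0,-4.4,-0.6,0],[-0.4,-0.6,-5,-1.7,0],[-0.8,-1.2,-5,-2.8,0],[-1.2,-1.8,-5,-3.9,0],[-1.6,-2.4,-5,-5.0,0],[-2.2,-3.3,-5,-6.1,0],[-2.8,-4.1,-5,-7.2,0]])

```text
time: 15.93
tool_pos: [0.3811, -0.336, 0.1553]
ee_rot: [-3.141, -0.0, 0.979]
wrist_force: [-0.1, -0.7, -0.0]
width: 0.0784
finger_force: 0.0
```

Call:
servo_tool(moves=[[0,0,0,-1.1,0],[0,0,0,-2.2,0],[0,0,0,-3.3,0],[0,0,0,-4.4,0],[0,0,0,-5.5,0],[0,0,0,-6.6,0],[0,0,0,-7.7,0],[0,0,0,-7.7,0],[0,0,0,-7.7,0]])

```text
time: 16.68
tool_pos: [0.3818, -0.3369, 0.1555]
ee_rot: [3.141, 0.0, 1.777]
wrist_force: [1.2, 0.3, 0.2]
width: 0.0942
finger_force: 0.0
```

```bash
python3 - <<'E'
from h import *
units([.3803,-.336,.0112],np.radians(102.0))
E
```

```text
t 16.68 pos [ 0.3818 -0.3369  0.1555] yaw 101.81 units [ 0.048 -0.054  5.772] turn -0.032
```

Call:
servo_tool(moves=[[0.05,-0.05,0.6,0,0.2],[0.05,-0.05,1.6,0,0.2],[0.05,-0.05,2.6,0,0.2],[0.05,-0.05,3.6,0,0.2],[0.05,-0.05,4.5,0,0.2],[0.05,-0.05,5.2,0,0.2],[0.05,-0.05,5.6,0,0.2],[0.05,-0.05,5.75,0,0.2],[0.05,-0.05,5.75,0,0.7],[0.05,-0.05,5.75,0,0.8]])

```text
time: 17.52
tool_pos: [0.3809, -0.3366, 0.0127]
ee_rot: [3.141, 0.001, 1.779]
wrist_force: [0.2, -0.5, 0.7]
width: 0.0655
finger_force: 0.0
```

Call:
servo_tool(moves=[[0,0,0,0,0.8],[0,0,0,0,0.8],[0,0,0,0,0.8],[0,0,0,0,0.8],[0,0,0,0,0.8],[0,0,0,0,0.8]])

```text
time: 18.02
tool_pos: [0.3811, -0.3365, 0.0128]
ee_rot: [3.14, 0.002, 1.78]
wrist_force: [0.5, 0.6, 5.0]
width: 0.0448
finger_force: 30.0
```

```bash
python3 - <<'E'
from rock import *
o,M,p=tool(); print(p)
for n in("w3","w5","w6"):
    s=pickle.load(open(n+".pkl","rb")); a=np.array(proj(s,np.array([[.3803,-.336,.045]]))).ravel().astype(int)
    im=s["image"].astype(int); w=im[a[1]-35:a[1]+36,a[0]-35:a[0]+36]; hsv=cv2.cvtColor(w.astype(np.uint8),cv2.COLOR_BGR2HSV).astype(int)
    m=((hsv[...,0]>=19)&(hsv[...,0]<=32)&(hsv[...,1]>30)).astype(np.uint8); m=cv2.morphologyEx(m,cv2.MORPH_OPEN,np.ones((3,3)))
    k,l,st,ce=cv2.connectedComponentsWithStats(m); i=1+np.argmax(st[1:,4]); pts=cv2.convexHull(np.argwhere(l==i)[:,::-1].astype(np.float32)); r=cv2.minAreaRect(pts)
    # hollows: dark blobs inside
    dk=(hsv[...,2]<75).astype(np.uint8); inside=cv2.fillConvexPoly(np.zeros_like(dk),pts.astype(np.int32),1); 
    k2,l2,s2,c2=cv2.connectedComponentsWithStats(dk&inside)
    print(n,a,"rect",r,"c",ray(s,r[0][0]+a[0]-35,r[0][1]+a[1]-35,.045)[:2].round(4),"holes",[(int(s2[j,4]),ray(s,*(c2[j]+a-35),.045)[:2].round(4).tolist()) for j in range(1,k2) if s2[j,4]>20])
E
```

```text
[ 0.38108601 -0.33653289  0.01283285]
w3 [170  93] rect ((35.0, 35.0), (70.0, 70.0), 90.0) c [ 0.38   -0.3356] holes [(131, [0.3679, -0.3285]), (65, [0.3896, -0.3244]), (305, [0.3723, -0.3501]), (203, [0.3937, -0.3459])]
w5 [197 180] rect ((7.5, 25.5), (51.0, 15.0), 90.0) c [ 0.3449 -0.3313] holes []
w6 [204 167] rect ((35.0, 35.0), (70.0, 70.0), 90.0) c [ 0.3795 -0.336 ] holes [(97, [0.3684, -0.3286]), (50, [0.3896, -0.3243]), (390, [0.3813, -0.3486])]
```

Block re-gripped, centred within 1 mm. Next I'll carry it to the bed point at (0.4953,-0.3660), yaw 102.65°.

Call:
servo_tool(moves=[[0,0,-0.6,0,0.8],[0,0,-1.8,0,0.8],[0,0,-3.2,0,0.8],[0,0,-4.6,0,0.8],[0,0,-5.5,0,0.8],[-0.4,0.8,-5.6,-0.11,0.8],[-0.9,1.8,-5.6,-0.11,0.8],[-1.5,3.0,-5.6,-0.11,0.8],[-2.0,4.0,-5.6,-0.11,0.8],[-2.1,4.22,-5.6,-0.11,0.8]])

```text
time: 18.85
tool_pos: [0.497, -0.3652, 0.1484]
ee_rot: [-3.141, -0.003, 1.793]
wrist_force: [0.7, -0.3, -4.3]
width: 0.0449
finger_force: 30.0
```

Call:
servo_tool(moves=[[0,0,0.3,0,0.8],[0,0,1.2,0,0.8],[0,0,2.2,0,0.8],[0,0,3.0,0,0.8],[0,0,3.4,0,0.8],[0,0,3.6,0,0.8],[0,0,3.6,0,0.8]])

```text
time: 19.43
tool_pos: [0.4928, -0.3646, 0.0597]
ee_rot: [-3.139, -0.003, 1.791]
wrist_force: [0.5, -0.3, -4.7]
width: 0.0448
finger_force: 30.0
```

```bash
python3 - <<'E'
from h import *
u=units([.4953,-.366,.0375],np.radians(102.65))
E
```

```text
t 19.43 pos [ 0.4928 -0.3646  0.0597] yaw 102.6 units [-0.081  0.089  0.889] turn -0.008
```

Call:
servo_tool(moves=[[-0.06,0.07,0.3,0,0.8],[-0.06,0.07,0.6,0,0.8],[-0.06,0.07,0.75,0,0.8],[-0.06,0.07,0.8,0,0.8],[-0.06,0.07,0.8,0,0.8]])

```text
time: 19.85
tool_pos: [0.4963, -0.3663, 0.0414]
ee_rot: [-3.141, -0.001, 1.791]
wrist_force: [-0.7, 0.2, -4.1]
width: 0.0446
finger_force: 30.0
```

```bash
python3 - <<'E'
from h import *
u=units([.4953,-.366,.0375],np.radians(102.65))
E
```

```text
t 19.85 pos [ 0.4963 -0.3663  0.0414] yaw 102.64 units [ 0.023 -0.038  0.155] turn -0.002
```

Call:
servo_tool(moves=[[0.02,-0.03,0.05,0,0.8],[0.02,-0.03,0.1,0,0.8],[0.02,-0.03,0.1,0,0.8]])

```text
time: 20.1
tool_pos: [0.4957, -0.3662, 0.0393]
ee_rot: [3.141, 0.0, 1.791]
wrist_force: [-0.2, -0.2, -4.7]
width: 0.0448
finger_force: 30.0
```

```bash
python3 - <<'E'
from h import *
u=units([.4953,-.366,.0375],np.radians(102.65)); print(robot.get_obs()["wrist_force"])
E
```

```text
t 20.1 pos [ 0.4957 -0.3662  0.0393] yaw 102.64 units [ 0.011 -0.012  0.071] turn -0.002
[-0.18529784 -0.21590593 -4.65495646]
```

Call:
servo_tool(moves=[[0,0,0.04,0,0.8],[0,0,0.08,0,0.8],[0,0,0.08,0,0.8]])

```text
time: 20.35
tool_pos: [0.4958, -0.3664, 0.0379]
ee_rot: [3.141, 0.001, 1.791]
wrist_force: [-1.5, 1.0, -0.8]
width: 0.0451
finger_force: 30.0
```

Block is resting on the bed (weight unloaded). Release and rise.

Call:
servo_tool(moves=[[0,0,0,0,0.3],[0,0,0,0,0.3],[0,0,0,0,0.3],[0,0,0,0,0.3],[0,0,-0.4,0,0.3],[0,0,-1.2,0,0.3],[0,0,-2.4,0,0.3],[0,0,-3.6,0,0.5],[0,0,-4.4,0,1],[0,0,-4.4,0,1]])

```text
time: 21.18
tool_pos: [0.4982, -0.3684, 0.1549]
ee_rot: [3.134, 0.01, 1.791]
wrist_force: [-0.3, -0.8, 0.9]
width: 0.0492
finger_force: 0.0
```

```bash
cat > push.py <<'E'
from hull import *
def path(angs,r,z):
    o,M,p=tool()
    for a in angs:
        a=np.radians(a); t=np.r_[H+r*np.array([np.cos(a),np.sin(a)]),z]; print((M.T@(t-p)/.025).round(2).tolist())
def pol():
    o,M,p=tool(); d=p[:2]-H; a=np.arctan2(d[1],d[0]); r=np.hypot(*d); t=np.array([-np.sin(a),np.cos(a)]); f=np.array(o["wrist_force"])
    print("t %.2f z %.4f ang %.1f r %.4f tangF %.2f radF %.2f fz %.2f"%(o["time"],p[2],np.degrees(a),r,f[:2]@t,f[:2]@d/r,f[2]))
def spokes(s):
    """capstan angle (deg, world spoke yaw mod 90) from ball blobs"""
    out=[]; V=cv2.cvtColor(s["image"],cv2.COLOR_BGR2HSV)[...,2]; m=(V<50).astype(np.uint8); k,l,st,ce=cv2.connectedComponentsWithStats(m)
    for i in range(1,k):
        if 40<st[i,4]<900:
            p=ray(s,*ce[i],.08)[:2]-H
            if abs(np.hypot(*p)-.086)<.006: out.append((round(float(np.degrees(np.arctan2(p[1],p[0]))),1),int(st[i,4]),round(float(np.hypot(*p)),4)))
    return out
E
python3 - <<'E'
from push import *
pol(); s=wsnap("w10"); print(spokes(s)); path([128],.056,.125); path([128],.056,.069)
o,M,p=tool(); print(p)
V=s["image"]; a=np.array(proj(s,np.array([[*(H-.146*Y),.07]]))).ravel(); print(a)
E
```

```text
t 21.18 z 0.1549 ang -76.5 r 0.1490 tangF -0.52 radF 0.69 fz 0.95
[(-171.6, 350, 0.0865), (8.4, 475, 0.0861), (-82.1, 350, 0.0862)]
[7.95, -1.03, 1.01]
[7.97, -1.04, 3.25]
[ 0.49721677 -0.36758309  0.15165854]
[271.68017541 214.93947219]
```

Call:
servo_tool(moves=[[0.8,-0.1,0,0,1],[2.2,-0.3,0,0,1],[3.7,-0.5,0,0,1],[5.2,-0.7,0,0,1],[6.6,-0.85,0,0,1],[7.7,-1.0,0,0,1],[7.95,-1.03,0,0,1],[7.95,-1.03,0.8,0,1],[7.95,-1.03,1.6,0,1],[7.95,-1.03,1.6,0,1]])

```text
time: 22.07
tool_pos: [0.4241, -0.1765, 0.1022]
ee_rot: [-3.135, -0.006, 1.791]
wrist_force: [-1.2, 0.3, -0.7]
width: 0.0007
finger_force: 0.0
```

```bash
python3 - <<'E'
from push import *
pol(); path([128],.056,.069); print(robot.get_obs()["width"],robot.get_obs()["ee_rot"])
E
```

```text
t 22.07 z 0.1022 ang 129.8 r 0.0612 tangF 0.72 radF 0.96 fz -0.73
[-0.16, 0.17, 1.33]
0.0007246111208516308 [-3.13459364 -0.0059006   1.79146303]
```

Call:
servo_tool(moves=[[-0.1,0.1,0.4,0,1],[-0.1,0.1,0.9,0,1],[-0.1,0.1,1.25,0,1],[-0.1,0.1,1.3,0,1],[-0.1,0.1,1.3,0,1]])

```text
time: 22.48
tool_pos: [0.4299, -0.18, 0.0741]
ee_rot: [-3.141, -0.001, 1.791]
wrist_force: [0.1, -0.3, -0.3]
width: 0.0006
finger_force: 0.0
```

```bash
python3 - <<'E'
from push import *
pol(); path([122,117,112,106,100,94,88,82,76,70],.056,.069)
E
```

```text
t 22.48 z 0.0741 ang 127.5 r 0.0549 tangF 0.10 radF -0.33 fz -0.28
[0.12, 0.18, 0.21]
[0.18, 0.37, 0.21]
[0.22, 0.56, 0.21]
[0.24, 0.79, 0.2]
[0.25, 1.03, 0.2]
[0.22, 1.26, 0.2]
[0.18, 1.49, 0.2]
[0.1, 1.71, 0.2]
[0.01, 1.93, 0.2]
[-0.11, 2.13, 0.2]
```

Call:
servo_tool(moves=[[0.1,0.18,0.15,0,1],[0.18,0.37,0.15,0,1],[0.22,0.56,0.15,0,1],[0.24,0.79,0.15,0,1],[0.25,1.03,0.15,0,1],[0.22,1.26,0.15,0,1],[0.18,1.49,0.15,0,1],[0.1,1.71,0.15,0,1],[0.01,1.93,0.15,0,1],[-0.11,2.13,0.15,0,1]])

```text
time: 23.32
tool_pos: [0.4809, -0.1703, 0.0706]
ee_rot: [-3.136, -0.002, 1.792]
wrist_force: [-6.0, -0.6, 1.1]
width: 0.0004
finger_force: 2.4
```

```bash
python3 - <<'E'
from push import *
pol(); s=wsnap("w11"); print(spokes(s)); path(range(64,-2,-7),.056,.069)
E
```

```text
t 23.32 z 0.0706 ang 71.7 r 0.0561 tangF 5.53 radF -2.43 fz 1.10
[(142.4, 577, 0.0856), (52.0, 626, 0.0862), (-127.1, 255, 0.0885)]
[-0.16, 0.2, 0.06]
[-0.34, 0.4, 0.06]
[-0.55, 0.58, 0.06]
[-0.77, 0.73, 0.06]
[-1.02, 0.86, 0.06]
[-1.28, 0.95, 0.06]
[-1.54, 1.01, 0.06]
[-1.81, 1.04, 0.06]
[-2.09, 1.03, 0.06]
[-2.36, 1.0, 0.06]
```

Call:
servo_tool(moves=[[-0.16,0.2,0.05,0,1],[-0.34,0.4,0.05,0,1],[-0.55,0.58,0.05,0,1],[-0.77,0.73,0.05,0,1],[-1.02,0.86,0.05,0,1],[-1.28,0.95,0.05,0,1],[-1.54,1.01,0.05,0,1],[-1.81,1.04,0.05,0,1],[-2.09,1.03,0.05,0,1],[-2.36,1.0,0.05,0,1]])

```text
time: 24.2
tool_pos: [0.5189, -0.2194, 0.0688]
ee_rot: [-3.14, -0.008, 1.792]
wrist_force: [-2.6, 7.4, 0.4]
width: 0.0005
finger_force: 3.1
```

```bash
python3 - <<'E'
from push import *
pol(); s=wsnap("w12"); print(spokes(s)); path([8,20],.056,.069);path([98],.056,.125); path([98],.056,.069)
E
```

```text
t 24.20 z 0.0688 ang 4.2 r 0.0557 tangF 7.53 radF -2.01 fz 0.45
[(75.8, 742, 0.0851), (166.5, 517, 0.0879)]
[0.21, 0.02, -0.01]
[0.68, 0.01, -0.0]
[2.64, -2.04, -2.23]
[2.62, -2.03, 0.01]
```

Call:
servo_tool(moves=[[0.35,0,0,0,1],[0.45,0,-0.5,0,1],[0.45,0,-1.6,0,1],[0.6,-0.1,-2.2,0,1],[1.2,-0.8,-2.2,0,1],[1.9,-1.6,-2.2,0,1],[2.55,-2.3,-2.2,0,1],[2.6,-2.35,-2.2,0,1],[2.6,-2.35,-2.2,0,1]])

```text
time: 25.0
tool_pos: [0.4488, -0.1721, 0.1266]
ee_rot: [3.138, 0.003, 1.792]
wrist_force: [-0.1, -0.2, -0.6]
width: 0.0002
finger_force: 0.0
```

```bash
python3 - <<'E'
from push import *
pol(); s=wsnap("w13"); print(spokes(s)); path([106],.056,.07)
print(np.array(proj(s,np.array([[*(H-.15*Y),.07]]))).ravel())
E
```

```text
t 25.00 z 0.1266 ang 105.8 r 0.0534 tangF 0.11 radF -0.14 fz -0.63
[(73.2, 388, 0.0858), (163.2, 316, 0.0862)]
[0.13, -0.04, 2.26]
[276.90586619 410.69238572]
```

Call:
servo_tool(moves=[[0.1,0,0.6,0,1],[0.1,0,1.5,0,1],[0.1,0,2.1,0,1],[0.1,0,2.28,0,1],[0.1,0,2.28,0,1]])

```text
time: 25.47
tool_pos: [0.4478, -0.1699, 0.0665]
ee_rot: [-3.14, -0.001, 1.791]
wrist_force: [0.0, 0.3, 0.2]
width: 0.0002
finger_force: 0.0
```

```bash
python3 - <<'E'
from push import *
pol(); path([100,95,91,87,83,79,75,71,67,63],.056,.069)
E
```

```text
t 25.47 z 0.0665 ang 106.1 r 0.0558 tangF -0.12 radF 0.25 fz 0.21
[0.01, 0.24, -0.1]
[-0.01, 0.43, -0.1]
[-0.03, 0.59, -0.1]
[-0.07, 0.74, -0.1]
[-0.12, 0.89, -0.1]
[-0.18, 1.03, -0.1]
[-0.24, 1.17, -0.1]
[-0.32, 1.31, -0.1]
[-0.41, 1.44, -0.1]
[-0.5, 1.56, -0.1]
```

Call:
servo_tool(moves=[[0.01,0.24,-0.1,0,1],[-0.01,0.43,-0.1,0,1],[-0.03,0.59,-0.1,0,1],[-0.07,0.74,-0.1,0,1],[-0.12,0.89,-0.1,0,1],[-0.18,1.03,-0.1,0,1],[-0.24,1.17,-0.1,0,1],[-0.32,1.31,-0.1,0,1],[-0.41,1.44,-0.1,0,1],[-0.5,1.56,-0.1,0,1]])

```text
time: 26.3
tool_pos: [0.4875, -0.1735, 0.0708]
ee_rot: [-3.138, -0.001, 1.791]
wrist_force: [-5.8, 0.6, 1.7]
width: 0.0003
finger_force: 2.4
```

```bash
python3 - <<'E'
from push import *
pol(); s=wsnap("w14"); print(spokes(s)); pol(); path(range(61,42,-2),.056,.069)
E
```

```text
t 26.30 z 0.0708 ang 64.2 r 0.0556 tangF 5.45 radF -1.96 fz 1.68
[(135.0, 633, 0.0858), (44.6, 625, 0.0862), (-134.5, 343, 0.0891)]
t 26.35 z 0.0708 ang 63.4 r 0.0558 tangF 4.99 radF -1.45 fz 1.08
[-0.06, 0.08, 0.07]
[-0.11, 0.13, 0.07]
[-0.16, 0.19, 0.07]
[-0.22, 0.24, 0.07]
[-0.28, 0.3, 0.07]
[-0.34, 0.35, 0.07]
[-0.4, 0.39, 0.07]
[-0.47, 0.44, 0.07]
[-0.53, 0.48, 0.07]
[-0.6, 0.52, 0.07]
```

Call:
servo_tool(moves=[[-0.06,0.08,0.05,0,1],[-0.11,0.13,0.05,0,1],[-0.16,0.19,0.05,0,1],[-0.22,0.24,0.05,0,1],[-0.28,0.3,0.05,0,1],[-0.34,0.35,0.05,0,1],[-0.4,0.39,0.05,0,1],[-0.47,0.44,0.05,0,1],[-0.53,0.48,0.05,0,1],[-0.6,0.52,0.05,0,1]])

```text
time: 27.18
tool_pos: [0.5039, -0.1845, 0.0691]
ee_rot: [-3.14, -0.002, 1.792]
wrist_force: [-5.5, 3.0, 0.1]
width: 0.0006
finger_force: 2.2
```

```bash
python3 - <<'E'
from push import *
pol(); s=wsnap("w15"); print(spokes(s)); pol(); path(np.arange(40.5,30,-1.5),.056,.069)
E
```

```text
t 27.18 z 0.0691 ang 43.8 r 0.0562 tangF 5.98 radF -1.85 fz 0.11
[(116.6, 738, 0.0859), (26.3, 613, 0.0862), (-155.9, 277, 0.0862)]
t 27.23 z 0.0691 ang 43.4 r 0.0563 tangF 4.72 radF -1.62 fz 0.88
[-0.1, 0.05, 0.0]
[-0.16, 0.07, 0.0]
[-0.21, 0.1, 0.0]
[-0.26, 0.12, 0.0]
[-0.32, 0.15, 0.0]
[-0.37, 0.17, 0.0]
[-0.43, 0.19, 0.0]
```

Call:
servo_tool(moves=[[-0.08,0.04,0,0,1],[-0.14,0.07,0,0,1],[-0.2,0.1,0,0,1],[-0.26,0.12,0,0,1],[-0.32,0.15,0,0,1]])

```text
time: 27.65
tool_pos: [0.5094, -0.1914, 0.0689]
ee_rot: [-3.14, -0.002, 1.792]
wrist_force: [-4.1, 2.4, 0.6]
width: 0.0008
finger_force: 2.1
```

```bash
cat > chk.py <<'E'
from push import *
import sys
pol(); s=wsnap(sys.argv[1]); print(spokes(s)); pol(); robot.snapshot("wrist"); pol()
o,M,p=tool(); d=p[:2]-H; a=np.degrees(np.arctan2(d[1],d[0])); path(a-np.array([2,4,6,8,10]),.056,.069)
E
python3 chk.py w16
```

```text
t 27.65 z 0.0689 ang 34.9 r 0.0562 tangF 4.28 radF -2.00 fz 0.65
[(108.9, 751, 0.086), (18.5, 606, 0.0864), (-161.0, 523, 0.088)]
t 27.70 z 0.0689 ang 34.5 r 0.0563 tangF 4.35 radF -1.95 fz 1.16
t 27.75 z 0.0689 ang 34.5 r 0.0563 tangF 4.68 radF -2.04 fz 0.33
[-0.08, 0.02, -0.0]
[-0.15, 0.04, -0.0]
[-0.23, 0.07, -0.0]
[-0.3, 0.09, -0.0]
[-0.38, 0.1, -0.0]
```

Call:
servo_tool(moves=[[-0.07,0.02,0,0,1],[-0.14,0.04,0,0,1],[-0.21,0.06,0,0,1],[-0.28,0.08,0,0,1],[-0.34,0.1,0,0,1]])

```text
time: 28.17
tool_pos: [0.5131, -0.1982, 0.0688]
ee_rot: [-3.139, -0.005, 1.791]
wrist_force: [-7.1, 6.1, 2.7]
width: 0.0007
finger_force: 3.8
```

```bash
python3 chk.py w17
```

```text
t 28.17 z 0.0688 ang 26.9 r 0.0558 tangF 8.66 radF -3.62 fz 2.75
[(101.7, 748, 0.0861), (-168.3, 585, 0.088), (11.4, 595, 0.0866)]
t 28.22 z 0.0687 ang 26.7 r 0.0559 tangF 8.34 radF -3.32 fz 1.70
t 28.27 z 0.0688 ang 26.8 r 0.0559 tangF 7.21 radF -1.59 fz 2.12
[-0.08, 0.02, -0.01]
[-0.15, 0.04, -0.01]
[-0.23, 0.05, -0.01]
[-0.31, 0.06, -0.01]
[-0.38, 0.07, -0.01]
```

Force rose from ~4.5 to ~8 N at 56 mm: pinch has begun (~12–18 N). One small step more.

Call:
servo_tool(moves=[[-0.04,0.01,0,0,1],[-0.08,0.02,0,0,1],[-0.11,0.03,0,0,1]])

```text
time: 28.52
tool_pos: [0.5139, -0.1998, 0.0687]
ee_rot: [-3.139, -0.007, 1.792]
wrist_force: [-7.3, 8.5, 3.5]
width: 0.0007
finger_force: 4.4
```

```bash
python3 chk.py w18
```

```text
t 28.52 z 0.0687 ang 25.0 r 0.0559 tangF 10.80 radF -3.02 fz 3.53
[(99.5, 747, 0.0862), (-170.5, 598, 0.088)]
t 28.57 z 0.0687 ang 24.9 r 0.0560 tangF 9.63 radF -3.21 fz 2.89
t 28.62 z 0.0687 ang 24.9 r 0.0560 tangF 9.12 radF -3.14 fz 3.98
[-0.08, 0.02, -0.01]
[-0.15, 0.03, -0.01]
[-0.23, 0.04, -0.02]
[-0.31, 0.04, -0.02]
[-0.39, 0.05, -0.02]
```

Call:
servo_tool(moves=[[-0.04,0.01,0,0,1],[-0.08,0.02,0,0,1],[-0.08,0.02,0,0,1]])

```text
time: 28.87
tool_pos: [0.5147, -0.2014, 0.0686]
ee_rot: [-3.138, -0.007, 1.792]
wrist_force: [-7.4, 8.5, 3.5]
width: 0.0005
finger_force: 4.5
```

```bash
python3 chk.py w19
```

```text
t 28.87 z 0.0686 ang 23.3 r 0.0559 tangF 10.71 radF -3.45 fz 3.52
[(97.5, 744, 0.0862), (-172.6, 619, 0.088)]
t 28.92 z 0.0686 ang 23.4 r 0.0560 tangF 11.59 radF -3.21 fz 3.41
t 28.97 z 0.0686 ang 23.3 r 0.0559 tangF 10.40 radF -3.48 fz 3.31
[-0.08, 0.02, -0.02]
[-0.15, 0.03, -0.02]
[-0.23, 0.03, -0.02]
[-0.31, 0.04, -0.02]
[-0.39, 0.04, -0.02]
```

Grip estimated at about 20 N, from force and from travel since contact. I'll back off, rise, and check that it holds.

Call:
servo_tool(moves=[[0.1,0,0,0,1],[0.3,0,0,0,1],[0.5,0,0,0,1],[0.5,0,-0.8,0,1],[0.5,0,-2,0,1],[0.5,0,-3.4,0,1],[0,0,-4.8,0,1],[-1.2,0,-5.6,0,1],[-2.4,0,-6,0,1],[-2.4,0,-6,0,1]])

```text
time: 29.8
tool_pos: [0.5321, -0.2685, 0.2231]
ee_rot: [3.135, 0.01, 1.787]
wrist_force: [-0.6, 1.1, 0.5]
width: 0.0006
finger_force: 0.0
```

```bash
python3 - <<'E'
from push import *
robot.snapshot("side"); s=wsnap("w20"); print(spokes(s)); o,M,p=tool(); print(o["time"],p,o["wrist_force"])
# hollows of block in clamp frame
a=np.array(proj(s,np.array([[*(H-.16*Y),.07]]))).ravel().astype(int); print(a)
w=cv2.cvtColor(s["image"],cv2.COLOR_BGR2HSV)[a[1]-45:a[1]+46,a[0]-40:a[0]+41,2]
k,l,st,ce=cv2.connectedComponentsWithStats((w<60).astype(np.uint8))
for i in range(1,k):
    if st[i,4]>25: print(st[i],(clampxy(ray(s,*(ce[i]+a-[40,45]),.07))*1000).round(1))
cv2.imwrite("pics/fin.png",cv2.resize(s["image"],(560,420)))
E
```

```text
[(97.4, 186, 0.0871), (-173.2, 144, 0.0871), (8.1, 185, 0.0856), (-82.5, 117, 0.0859)]
29.9 [ 0.53033639 -0.26392643  0.21951269] [ 0.14420021  0.00881644 -0.16352544]
[229 281]
[27 32 10  9 75] [ -10.3 -147.3]
[46 34  7  5 31] [  11.5 -147.3]
[ 24  45  18  14 189] [ -10.2 -169.4]
[ 43  47  14  11 119] [  11.6 -169.4]
[   0   67   80   24 1753] [ 2.0e-01 -2.1e+02]
```

```bash
python3 -c "
from bench import robot
print(robot.close_job())"
```

```text
the job is handed in; nothing more can be done
None
```

The job is handed in at about 30 s: the block stands square on the bed (within 1 mm of the centre line), pinched between both jaws at an estimated 20 N. That estimate comes from the push force and the capstan's travel. The capstan held its angle after I let go, and the vial, pliers and stone were not touched.

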